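Seal the ink tin and send it down the tipping tray

TASK

The lid of the blue ink tin is only half on: press it straight down until it is fully home while the tin stands on the bench. Then lift the tin, keep it upright, and set it gently on the green spot of the tipping tray, so that its weight tips the tray to the ink store and it stays standing in the lowered tray. Leave the other things on the bench where they are.

Things in the scene. Friction and masses are not known exactly. Their poses are not given: they have to be found in the camera images.
- blue_tin: Small printing-ink tin, loose, standing upright: steel can with a blue label band and blue lid (the only blue tin). Body cylinder 62 mm diameter, 48 mm high, then a bare-metal neck 56 mm diameter inside the lid. Total height 65 mm with the lid home, 71 to 74 mm as found. 0.3 to 0.5 kg in all. Origin at the centre of its underside, z up the tin's axis.
- blue_lid_top (a point): Centre of the top face of the blue lid (a flat-topped press-on cap, 61 mm diameter, 16.5 mm deep). 65 mm above the tin's underside when home; as found it stands 6 to 9 mm proud, showing a band of bare metal neck beneath it.
- blue_lid (a joint): How far the blue lid has been pressed down along the tin's axis, in m: 0 = as proud as it can be, 0.009 = fully home on its stop (lid skirt on the tin's shoulder). Stiff press fit: it needs about 9 to 10 N straight down all the way, does not spring back, and cannot be pulled off.
- tray_load (a point): Centre of the green loading spot (66 mm disc) on the slippery white tray floor, 72 mm above the bench while level. x along the tray to its delivery end (red lip), y across, z up from the floor; tips with the tray. Tray floor reaches 155 mm behind this point (last 30 mm is a dark counterweight bar) and 80 mm ahead, to the lip (20 mm high). 80 mm between rails 4 mm thick, 8 mm above the floor.
- stand: Green steel stand that carries the tipping tray, fixed to the bench; foot 120 mm along the tray by 130 mm across it, with a cheek outside each rail at the pivot, no higher than 2 mm above the level tray floor. Origin under the pivot, at bench height; x towards the delivery end. The pivot (along y) is 68 mm up and 65 mm behind the loading spot.
- tray (a joint): Tip of the tray, rad: 0 = level (empty, held by its counterweight), grows as the delivery end goes down, 0.34 = fully tipped on its stop. A tin standing on the spot outweighs the counterweight: within a second or so the tray tips and the tin slides about 50 mm down to the red lip. Falls back to level when empty.
- yellow_tin: Bystander: closed ink tin of the same size, yellow lid and band, 65 mm high, 62 mm diameter. Origin at its underside.
- black_tin: Bystander: closed ink tin of the same size, black lid and band, 65 mm high. Origin at its underside.
- tape_roll: Bystander: yellow tape roll lying flat, 90 mm outer diameter, 24 mm high.
- spray_can: Bystander: white spray can, upright, 52 mm diameter, 150 mm high.
- ink_bowl: Bystander: small glass bowl, 80 mm across, 35 mm high.
- ink_knife: Bystander: ink spatula lying flat, 200 mm long.
- brush: Bystander: brush lying flat, 200 mm long.
- brayer: Bystander: hand ink roller lying flat, black roller 100 mm wide, wooden handle, 165 mm long, 32 mm high.
Things that resemble listed ones, but are neither listed nor needed, are in the scene too. What is shaped like the blue_tin but purple, red or turquoise is not meant.

How it is judged (in metres and radians):
On the way, in this order (a step that is already met when the one before it is completed fails the run):
1. the blue tin's lid is pressed home while the tin stands on the bench (value of joint blue_lid above 0.0075 m and height (world z) of blue_tin below 0.015 m and angle between blue_tin's own z axis and vertical below 0.1 rad), for 0.2 s.
2. the blue tin stands in the tray and the tray has tipped (x of blue_tin in the frame of tray_load between -0.04 and 0.07 m and y of blue_tin in the frame of tray_load between -0.025 and 0.025 m and z of blue_tin in the frame of tray_load between -0.008 and 0.008 m and angle between the z axis of blue_tin and the z axis of tray_load, either way round below 0.15 rad and angle between blue_tin's own z axis and vertical below 0.6 rad and value of joint tray above 0.28 rad), for 0.2 s.
At the end, for the whole second after the job is handed in: Blue lid within 1.5 mm of home; blue tin at rest upright on the tray floor (40 mm behind to 70 mm ahead of the spot, within 25 mm across, 8 mm in height, square within 0.15 rad); tray at rest, tipped past 0.28 rad; each other loose thing within 40 mm of its start (all of step 2 and value of joint blue_lid above 0.0075 m and linear speed of blue_tin below 0.02 m/s and velocity of joint tray between -0.05 and 0.05 rad/s and distance of each of yellow_tin, black_tin, tape_roll, spray_can, ink_bowl, ink_knife, brush, brayer from where it was at the start of the episode below 0.04 m); the robot touches nothing.
It fails at once if the blue tin is tipped over or carried far from upright (more than 0.7 rad) (angle between blue_tin's own z axis and vertical above 0.7 rad).
It fails at once if the tin is dropped or slammed onto the tray (over 60 N between them) (contact force between blue_tin and stand above 60 N).
It fails at once if another thing on the bench is shoved away or knocked over (moved more than 40 mm) (distance of any of yellow_tin, black_tin, tape_roll, spray_can, ink_bowl, ink_knife, brush, brayer from where it was at the start of the episode above 0.04 m).
It also fails if it takes over 48 s, if anything falls off the work surface, if the arm or the gripper's body presses on something with over 40 N, if the wrist force passes 120 N, or if a joint passes its speed limit or range.

ROBOT

A 6-joint arm with a two-finger parallel gripper is mounted at the origin on the work surface. World frame = base frame: x ahead of the robot, y to its left, z up, the work surface at z = 0. Lengths are in mm, angles in rad, forces in N, time in s.
With the tool pointing down it reaches from about 350 to 775 mm from the base axis. Payload 7.3 kg.
Tool frame: the origin (TCP) lies at the centre of the arm's flange, where the gripper is bolted on; the fingertips stand 178 mm ahead of it and the grasp point (between the pads) lies 159 mm ahead of it; z points along the fingers, y is the direction in which the jaws open and shut (so a half turn about z gives the same grasp; the last joint's range is limited). The gripper opens to 92 mm and grips with 3 to 60 N. Pads are 19 mm wide; open, the fingers measure 130 mm over their backs; the gripper's body (75 mm by 190 mm) begins 47 mm behind the grasp point.
Start: joints at [-1.379, 0.342, 1.524, -0, 1.275, -0.146], TCP at [174.011, -495.326, 404.741] pointing down, gripper open.
Joint ranges: [-2.53, 2.53], [-0.77, 2.02], [0.04, 2.7], [-1, 4.14], [0.28, 2.66], [-3.11, 3.11]. Speed limits (rad/s): [2.57, 2.57, 3.14, 3.14, 3.14, 3.14].

INTERFACE

Orientations are given as [roll, pitch, yaw] about the fixed x, y, z axes, in that order (R = Rz(yaw) Ry(pitch) Rx(roll)).
In Python, from plant import status, viewer, ticket gives the robot as it stands.
- The arm moves only by the tool play_rows, never from a script. Its argument "commands" is a list of rows, each an object with "offset": the shift along the tool's x, y, z in m, a list of three; "twist": the turn about the tool's z in degrees. A call has 1 to 5 rows; each row shifts and turns the commanded pose from where the row before left it, along the tool's axes as they then stand; what a row does not reach is not made up. A row lasts 1/10 s, in which the tool goes at most 50 mm and 8.59 degrees, less where a joint would pass 70% of its speed; a pose out of reach is approached as far as the arm can. A call with a gripper value outside its range is refused whole. "jaw" is the closure in counts, from 0 (fully open) to 255 (shut), set as the call begins (left out, the last holds). The fingers move at their own pace and stop on an object; the grip force is fixed at half the most. Time passes only in rows, so rows that do not move let the fingers close. It gives the time, the measured TCP pose, the force and the opening at its end, in the units of the state.
- status.get_obs(): the state, without advancing time (a new reading comes with each control period).
- viewer.capture(name): name is "scene" or "top"; returns the picture (384x512x3 uint8, red, green, blue); there is no depth.
- viewer.camera_params(name): a dict with "fov_y" (degrees; the focal length in pixels is half the picture's height over the tangent of half this angle, whatever the lens; pixels are square), "cx", "cy" (the principal point, pixels), "D" ([k1, k2, p1, p2, k3] as OpenCV has them; the pictures are not rectified), "rvec" (rotation vector, rad) and "tvec" (3), from world to camera coordinates, as OpenCV has them. Camera axes: x right, y down, z forward; pixel columns grow to the right and rows downward; lengths in mm; the calibration is good to about 2 mm. A picture is of the moment at which its call begins. camera_params takes no time and is no camera call.
- ticket.close_job(): hands the job in, once; it reports no verdict.
The state is a dict: "time": time; "joint_positions": joint angles; "dq": joint speeds; "tau": joint torques, N m; "tool_pos": TCP position; "tcp_rot": TCP orientation; "contact_force": force on the tool from outside, world axes, zero at the start; "moment": the same for the moment, N m; "grip_width": finger opening in mm.
Only numpy, scipy, OpenCV 4.12 (cv2) and the standard library are available. Lean on these libraries where they do the work, as an engineer would, in place of code of your own. Each camera call takes 0.05 s, during which the arm holds its last target.

## Working session

There is one attempt and no reset: what is moved stays moved. The work goes in short steps, Python scripts to look and compute and a tool call to move; the robot and the scene stay as the last step left them, time stands still between calls to the robot, and variables do not carry over. Pictures are saved under pics/ and viewed, and the job is handed in when it is done.

Besides the shell and the picture viewer there is one more tool, called after "Request:" as a command line: name --argument value ..., lists and objects as JSON in quotes. play_rows: Moves the arm, as the interface text tells. Its arguments: {"type":"object","properties":{"commands":{"type":"array"},"jaw":{"type":"number"}},"required":["commands"]}

```bash
mkdir -p pics; ls
python3 - <<'E'
from plant import status, viewer
import cv2
print(status.get_obs())
for n in ("scene","top"):
    print(n,viewer.camera_params(n))
    cv2.imwrite(f"pics/{n}0.png",viewer.capture(n)[...,::-1])
E
```

```text
pics
{'time': 0.0, 'joint_positions': array([-1.37898827e+00,  3.42732592e-01,  1.52500908e+00, -1.99332617e-05,
        1.27538468e+00, -1.45979736e-01]), 'dq': array([ 0.00026598,  0.00023275, -0.00163591, -0.00083206, -0.00026357,
        0.00024238]), 'tau': array([-4.81107600e-04, -4.31243634e+01, -2.44214988e+01,  7.16820988e-02,
        5.59913332e-02, -1.17936665e-04]), 'tool_pos': array([ 173.9888676 , -495.19358909,  404.04239575]), 'tcp_rot': array([-3.14007249e+00, -2.04236504e-04,  3.37793454e-01]), 'contact_force': array([-0.63740549, -0.21939948,  0.72614528]), 'moment': array([0.01345513, 0.05748929, 0.01877543]), 'grip_width': 91.91474260306425}
scene {'fov_y': 50.46862236838641, 'cx': 253.61858767030344, 'cy': 193.6752997678834, 'D': array([0.04730986, 0.        , 0.        , 0.        , 0.        ]), 'rvec': array([ 1.40059642,  2.40645722, -0.66657205]), 'tvec': array([ 350.05700669, -338.74347846, 1394.8250416 ])}
top {'fov_y': 46.50465079753209, 'cx': 250.4081299246788, 'cy': 190.99594186931037, 'D': array([-0.03091624,  0.        ,  0.        ,  0.        ,  0.        ]), 'rvec': array([ 2.11156143, -2.14398682,  0.18155166]), 'tvec': array([ -60.08291801,  568.87023116, 1129.88338005])}
```

View pics/scene0.png

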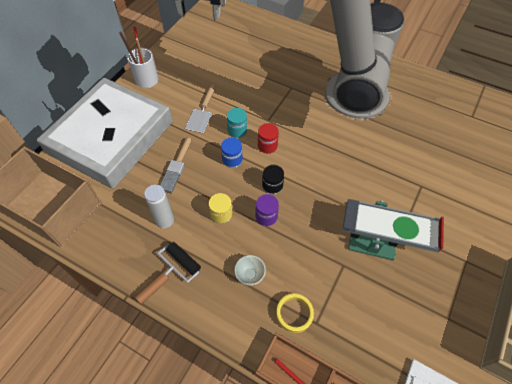

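View pics/top0.png

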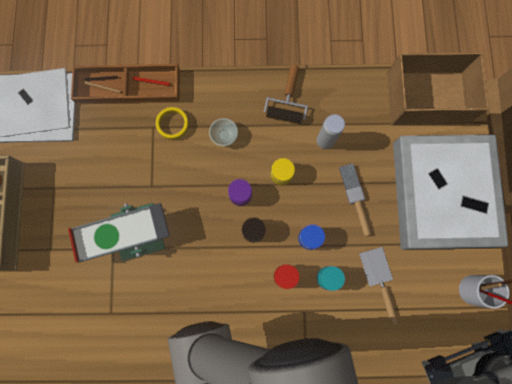

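Tin-shaped candidates in the top view are blue (312,237), purple (240,191), turquoise (331,278), red (287,277), yellow (283,170) and black (253,230). Only the one at (312,237) (scene view 232,152) looks truly blue. I'll confirm that with enlarged crops.

Run:
```python
import cv2,numpy as np
a=cv2.imread("pics/top0.png");b=cv2.imread("pics/scene0.png")
c1=cv2.resize(a[200:300,260:360],None,fx=5,fy=5,interpolation=cv2.INTER_CUBIC)
cv2.imwrite("pics/c1.png",c1)
cv2.imwrite("pics/c2.png",cv2.resize(b[100:190,190:300],None,fx=6,fy=6,interpolation=cv2.INTER_CUBIC))
cv2.imwrite("pics/c3.png",cv2.resize(a[190:275,55:180],None,fx=6,fy=6,interpolation=cv2.INTER_CUBIC))
```

```text
(no output)
```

View pics/c1.png

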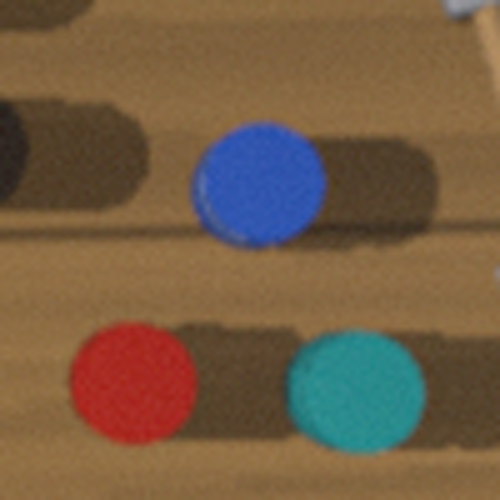

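View pics/c2.png

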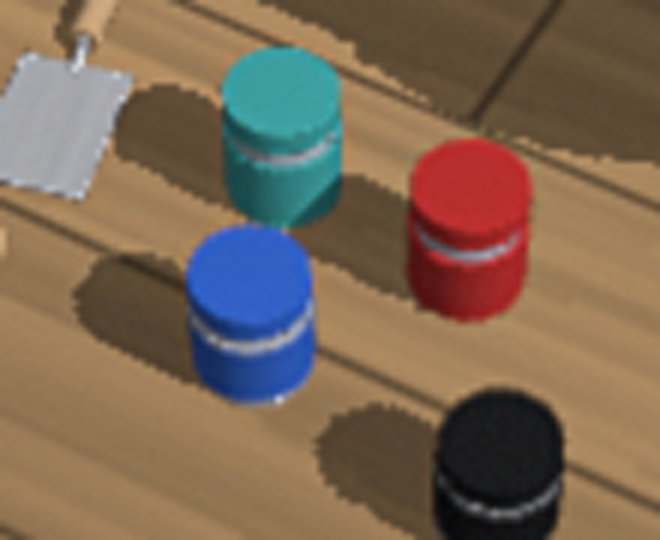

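View pics/c3.png

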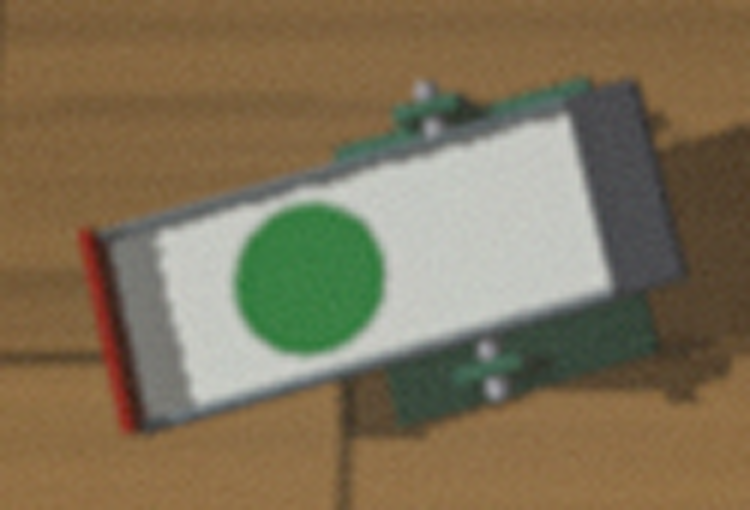

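```bash
cat > h.py <<'E'
import numpy as np,cv2
from plant import viewer
def K(n,h=384):
    p=viewer.camera_params(n);f=h/2/np.tan(np.radians(p["fov_y"])/2)
    return p,np.array([[f,0,p["cx"]],[0,f,p["cy"]],[0,0,1.]])
def ray(n,uv):
    p,k=K(n);x=cv2.undistortPoints(np.array([[uv]],float),k,p["D"])[0,0]
    R=cv2.Rodrigues(p["rvec"])[0];c=-R.T@p["tvec"];return c,R.T@np.array([x[0],x[1],1])
def atz(n,uv,z):
    c,d=ray(n,uv);return c+d*(z-c[2])/d[2]
def proj(n,P):
    p,k=K(n);return cv2.projectPoints(np.array(P,float).reshape(-1,3),p["rvec"],p["tvec"],k,p["D"])[0][:,0]
E
python3 - <<'E'
from h import *
np.set_printoptions(precision=1,suppress=True)
a=cv2.imread("pics/top0.png").astype(int);b=cv2.imread("pics/scene0.png").astype(int)
def mask(im,i,box,t=40):
    x0,y0,x1,y1=box; s=im[y0:y1,x0:x1]; o=[j for j in range(3) if j!=i]
    m=(s[...,i]-s[...,o].max(-1))>t; n,l,st,ce=cv2.connectedComponentsWithStats(m.astype(np.uint8))
    k=1+np.argmax(st[1:,4]); return ce[k]+[x0,y0],st[k]
g,_=mask(a,1,(55,190,180,275)); gs,_=mask(b,1,(385,210,430,245))
print("green",g,atz("top",g,72),gs,atz("scene",gs,72))
print("bluetop",atz("top",(312.6,236.2),72.5), "scene",atz("scene",(231.4,145.5),72.5))
print(mask(a,0,(290,215,335,260),60),mask(b,0,(215,130,250,170),60))
f=lambda u,v:(55+(u+.5)/6-.5,190+(v+.5)/6-.5)
A=[atz("top",f(*q),82) for q in[(103,238),(572,105)]]; B=[atz("top",f(*q),80) for q in[(150,432),(612,292)]]
for s in(A,B): d=s[0]-s[1];print(s,np.degrees(np.arctan2(d[1],d[0])))
for n,q in dict(red=(287,277),turq=(331.5,278),yel=(283,170),blk=(253.5,230),pur=(240,192)).items(): print(n,atz("top",q,65))
E
```

```text
green [106.2 236. ] [452.8 301.8  72. ] [405.5 227.5] [451.8 300.4  72. ]
bluetop [ 444.7 -225.2   72.5] scene [ 446.5 -224.6   72.5]
(array([312.2, 236.2]), array([  9,  10,  26,  24, 441], dtype=int32)) (array([231.4, 146.3]), array([  6,   8,  21,  19, 298], dtype=int32))
[array([470.4, 387.6,  82. ]), array([524.5, 188.8,  82. ])] 105.20060774195512
[array([388.7, 364.2,  80. ]), array([444.8, 170.4,  80. ])] 106.14708766074993
red [ 343.5 -157.8   65. ]
turq [ 339.2 -269.9   65. ]
yel [ 619.8 -155.2   65. ]
blk [463.4 -75.2  65. ]
pur [563.  -41.7  65. ]
```

The blue tin is confirmed: true blue, with its bare neck band showing, and the lid top at about (445.5,-225). The green spot is at about (452,301), with the tray yaw at about 105.7°. Next I work out the approach for pressing with closed jaws.

```bash
cat >> h.py <<'E'
def delta(P):
    from plant import status
    from scipy.spatial.transform import Rotation as Ro
    o=status.get_obs();R=Ro.from_euler("xyz",o["tcp_rot"]).as_matrix()
    return R.T@(np.array(P)-o["tool_pos"]),o
E
python3 - <<'E'
from h import *
print(delta([445.5,-225,300])[0])
E
```

```text
[ 345.69397924 -164.8424009   104.41513642]
```

Request:
play_rows --commands '[{"offset": [0.0345,-0.0165,0.004],"twist": 0},{"offset": [0.0345,-0.0165,0.004],"twist": 0},{"offset": [0.0345,-0.0165,0.004],"twist": 0},{"offset": [0.0345,-0.0165,0.004],"twist": 0},{"offset": [0.0345,-0.0165,0.004],"twist": 0}]' --jaw 255

```text
time: 0.6
tool_pos: [310.2, -359.1, 384.3]
tcp_rot: [-3.141, 0.0, 0.337]
contact_force: [1.2, -0.3, -0.2]
grip_width: 56.2
```

Request:
play_rows --commands '[{"offset": [0.0345,-0.0165,0.01],"twist": 0},{"offset": [0.0345,-0.0165,0.01],"twist": 0},{"offset": [0.0345,-0.0165,0.015],"twist": 0},{"offset": [0.0345,-0.0165,0.025],"twist": 0},{"offset": [0.0345,-0.0165,0.025],"twist": 0}]'

```text
time: 1.1
tool_pos: [445.7, -224.0, 299.0]
tcp_rot: [3.141, -0.0, 0.338]
contact_force: [-0.1, -0.4, 0.5]
grip_width: 16.4
```

Request:
play_rows --commands '[{"offset": [0,0,0],"twist": 0},{"offset": [0,0,0],"twist": 0},{"offset": [0,0,0],"twist": 0}]'

```text
time: 1.4
tool_pos: [444.6, -226.0, 300.2]
tcp_rot: [3.141, -0.0, 0.337]
contact_force: [-1.0, 0.5, -0.2]
grip_width: 0.5
```

Run:
```python
from h import *
d,o=delta([445.5,-225,251]);print(d,o["tool_pos"],o["tcp_rot"],o["contact_force"],o["time"])
for n in("scene","top"):cv2.imwrite(f"pics/{n}1.png",viewer.capture(n)[...,::-1])
b=cv2.imread("pics/scene1.png");cv2.imwrite("pics/c4.png",cv2.resize(b[60:200,160:320],None,fx=4,fy=4))
```

```text
[ 1.14813889 -0.64378788 49.17822832] [ 444.6083211  -225.95179248  300.17855047] [ 3.14076361e+00 -1.68948776e-04  3.37344233e-01] [-0.97520873  0.48423018 -0.19415842] 1.4
```

View pics/c4.png

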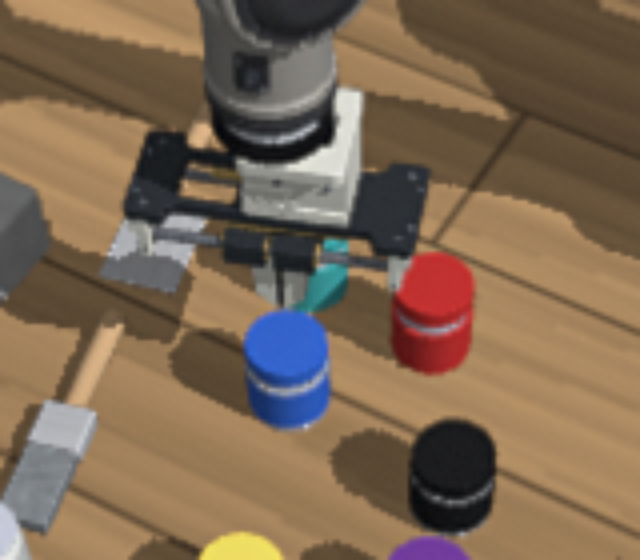

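The closed fingertips are above the lid (crop 285,345) and the surroundings are clear. Descending.

Request:
play_rows --commands '[{"offset": [0.001,-0.0005,0.015],"twist": 0},{"offset": [0,0,0.015],"twist": 0},{"offset": [0,0,0.008],"twist": 0},{"offset": [0,0,0.004],"twist": 0},{"offset": [0,0,0],"twist": 0}]'

```text
time: 2.0
tool_pos: [445.4, -224.9, 257.7]
tcp_rot: [-3.141, 0.0, 0.337]
contact_force: [-0.8, -0.2, -0.0]
grip_width: 0.6
```

Request:
play_rows --commands '[{"offset": [0,0,0.002],"twist": 0},{"offset": [0,0,0.002],"twist": 0},{"offset": [0,0,0.001],"twist": 0},{"offset": [0,0,0.001],"twist": 0},{"offset": [0,0,0],"twist": 0}]'

```text
time: 2.5
tool_pos: [445.6, -224.5, 251.7]
tcp_rot: [3.142, 0.0, 0.338]
contact_force: [0.1, -0.2, -0.4]
grip_width: 0.7
```

Request:
play_rows --commands '[{"offset": [0,0,0.001],"twist": 0},{"offset": [0,0,0.001],"twist": 0},{"offset": [0,0,0.001],"twist": 0},{"offset": [0,0,0],"twist": 0}]'

```text
time: 2.9
tool_pos: [445.6, -224.5, 249.1]
tcp_rot: [3.141, -0.0, 0.338]
contact_force: [-1.4, 1.0, 4.2]
grip_width: 0.5
```

Request:
play_rows --commands '[{"offset": [0,0,0.001],"twist": 0},{"offset": [0,0,0.001],"twist": 0},{"offset": [0,0,0.001],"twist": 0},{"offset": [0,0,0],"twist": 0}]'

```text
time: 3.3
tool_pos: [445.6, -224.5, 246.3]
tcp_rot: [3.141, -0.0, 0.338]
contact_force: [-0.0, 1.0, 6.4]
grip_width: 0.5
```

Request:
play_rows --commands '[{"offset": [0,0,0.001],"twist": 0},{"offset": [0,0,0.001],"twist": 0},{"offset": [0,0,0.001],"twist": 0},{"offset": [0,0,0],"twist": 0}]'

```text
time: 3.7
tool_pos: [445.6, -224.5, 243.3]
tcp_rot: [3.141, -0.0, 0.338]
contact_force: [-2.3, 2.0, 7.0]
grip_width: 0.6
```

Request:
play_rows --commands '[{"offset": [0,0,0.0005],"twist": 0},{"offset": [0,0,0.0005],"twist": 0},{"offset": [0,0,0],"twist": 0}]'

```text
time: 4.0
tool_pos: [445.6, -224.5, 243.1]
tcp_rot: [3.141, -0.001, 0.338]
contact_force: [-4.1, 3.0, 15.2]
grip_width: 0.6
```

Request:
play_rows --commands '[{"offset": [0,0,0.0005],"twist": 0},{"offset": [0,0,0.0005],"twist": 0},{"offset": [0,0,0],"twist": 0},{"offset": [0,0,0],"twist": 0}]'

```text
time: 4.4
tool_pos: [445.6, -224.4, 243.0]
tcp_rot: [3.14, -0.001, 0.338]
contact_force: [-6.2, 4.6, 22.8]
grip_width: 0.4
```

The lid has hit its stop: z stays at 243.0 while the force climbs to 23 N. Raising, opening the jaws and looking again.

Request:
play_rows --commands '[{"offset": [0,0,-0.003],"twist": 0},{"offset": [0,0,-0.017],"twist": 0},{"offset": [0,0,-0.03],"twist": 0},{"offset": [0,0,-0.03],"twist": 0},{"offset": [0,0,-0.02],"twist": 0}]'

```text
time: 4.9
tool_pos: [445.8, -224.6, 342.5]
tcp_rot: [3.14, -0.001, 0.338]
contact_force: [-0.2, -0.1, 0.7]
grip_width: 0.4
```

Request:
play_rows --commands '[{"offset": [0,0,0],"twist": 0},{"offset": [0,0,0],"twist": 0},{"offset": [0,0,0],"twist": 0},{"offset": [0,0,0],"twist": 0},{"offset": [0,0,0],"twist": 0}]' --jaw 0

```text
time: 5.4
tool_pos: [445.5, -224.5, 339.9]
tcp_rot: [-3.14, 0.001, 0.338]
contact_force: [0.7, -0.5, -0.2]
grip_width: 35.8
```

Run:
```python
from h import *
for n in("scene","top"):cv2.imwrite(f"pics/{n}2.png",viewer.capture(n)[...,::-1])
b=cv2.imread("pics/scene2.png");cv2.imwrite("pics/c5.png",cv2.resize(b[60:200,160:320],None,fx=5,fy=4.2))
for z in (65,):print(atz("scene",(231.4,146.5),z))
print(proj("scene",[[445.6,-224.5,65],[445.6,-224.5,0]]))
d,o=delta([445.5,-225,195]);print(d,o)
```

```text
[ 444.7599654  -226.01476217   65.        ]
[[231.69563661 146.90353769]
 [232.51467283 160.00096497]]
[ -0.15754687   0.52521017 145.20095867] {'time': 5.5, 'joint_positions': array([-6.20440576e-01,  3.59230528e-01,  1.69146839e+00, -9.19263452e-05,
        1.09182278e+00,  6.12605291e-01]), 'dq': array([ 0.00056135, -0.00581776, -0.00366251, -0.00018224,  0.00053413,
       -0.0004895 ]), 'tau': array([ 2.15199238e-04, -4.15959406e+01, -2.20450205e+01,  7.73390452e-02,
       -1.23949515e-02, -2.48865499e-04]), 'tool_pos': array([ 445.59122886, -224.52104902,  340.20117544]), 'tcp_rot': array([-3.14087944e+00,  6.00914809e-04,  3.37793079e-01]), 'contact_force': array([-0.09346593, -0.79458839, -1.39381378]), 'moment': array([ 0.03269698,  0.01059094, -0.06797324]), 'grip_width': 44.00900598825587}
```

View pics/c5.png

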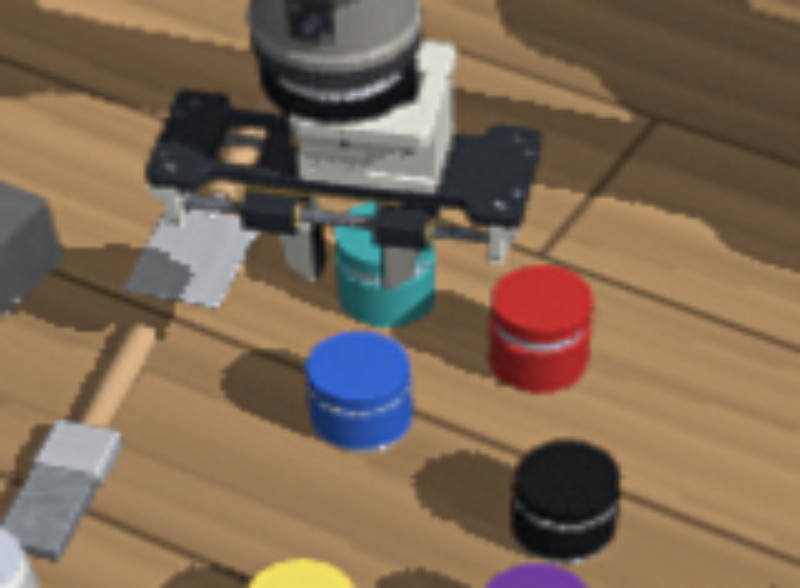

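The lid is home, with only the thin shoulder band left as on the other closed tins, and the tin stands at crop (360,390). Descending to grasp.

Request:
play_rows --commands '[{"offset": [0,0.0002,0.01],"twist": 0},{"offset": [0,0.0003,0.01],"twist": 0},{"offset": [0,0,0.015],"twist": 0},{"offset": [0,0,0.015],"twist": 0},{"offset": [0,0,0.015],"twist": 0}]'

```text
time: 6.0
tool_pos: [445.5, -224.8, 274.2]
tcp_rot: [-3.141, 0.001, 0.338]
contact_force: [0.3, 0.2, -0.1]
grip_width: 83.6
```

Request:
play_rows --commands '[{"offset": [0,0,0.02],"twist": 0},{"offset": [0,0,0.02],"twist": 0},{"offset": [0,0,0.02],"twist": 0},{"offset": [0,0,0.015],"twist": 0},{"offset": [0,0,0.005],"twist": 0}]'

```text
time: 6.5
tool_pos: [445.1, -224.5, 193.5]
tcp_rot: [-3.138, 0.002, 0.338]
contact_force: [-0.8, 0.7, -0.3]
grip_width: 91.9
```

Request:
play_rows --commands '[{"offset": [0,0,0],"twist": 0},{"offset": [0,0,0],"twist": 0},{"offset": [0,0,0],"twist": 0},{"offset": [0,0,0],"twist": 0},{"offset": [0,0,0],"twist": 0}]' --jaw 255

```text
time: 7.0
tool_pos: [446.1, -225.3, 196.4]
tcp_rot: [3.14, -0.001, 0.338]
contact_force: [0.0, -1.9, 2.1]
grip_width: 61.2
```

Request:
play_rows --commands '[{"offset": [0,0,0],"twist": 0},{"offset": [0,0,0],"twist": 0},{"offset": [0,0,0],"twist": 0}]'

```text
time: 7.3
tool_pos: [446.1, -225.3, 196.4]
tcp_rot: [3.14, -0.001, 0.338]
contact_force: [0.5, -1.3, 5.6]
grip_width: 61.6
```

Request:
play_rows --commands '[{"offset": [0,0,-0.005],"twist": 0},{"offset": [0,0,-0.01],"twist": 0},{"offset": [0,0,-0.02],"twist": 0},{"offset": [0,0,-0.025],"twist": 0},{"offset": [0,0,-0.025],"twist": 0}]'

```text
time: 7.8
tool_pos: [445.4, -224.6, 281.5]
tcp_rot: [-3.14, 0.001, 0.338]
contact_force: [0.3, -0.2, -4.4]
grip_width: 61.5
```

Request:
play_rows --commands '[{"offset": [0,0,-0.025],"twist": 0},{"offset": [0,0,-0.025],"twist": 0},{"offset": [0,0,-0.01],"twist": 0},{"offset": [0,0,0],"twist": 0},{"offset": [0,0,0],"twist": 0}]'

```text
time: 8.3
tool_pos: [445.4, -224.7, 339.7]
tcp_rot: [-3.14, 0.001, 0.338]
contact_force: [-0.3, 0.6, -5.6]
grip_width: 61.6
```

Run:
```python
from h import *
for n in("scene","top"):cv2.imwrite(f"pics/{n}3.png",viewer.capture(n)[...,::-1])
b=cv2.imread("pics/scene3.png");cv2.imwrite("pics/c6.png",cv2.resize(b[40:200,160:320],None,fx=4,fy=3.7))
d,o=delta([452.3,301.2,345]);print(d,o["tool_pos"],o["tcp_rot"],o["grip_width"],o["contact_force"],o["time"])
```

```text
[ 180.77383116 -493.95708796   -4.865856  ] [ 445.41467494 -224.74287682  339.24309472] [-3.13912226e+00  1.82101397e-03  3.37768632e-01] 61.803365453588974 [ 0.71146611  0.15556221 -5.30476892] 8.4
```

View pics/c6.png

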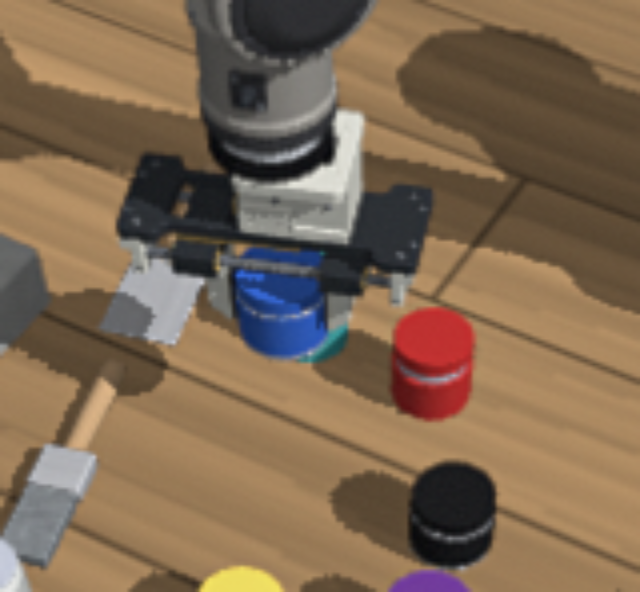

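Holding the tin upright (about 5 N, 61.6 mm opening). Translating to the tray.

Request:
play_rows --commands '[{"offset": [0.0035,-0.01,0],"twist": 0},{"offset": [0.007,-0.019,0],"twist": 0},{"offset": [0.0105,-0.029,0],"twist": 0},{"offset": [0.0105,-0.029,0],"twist": 0},{"offset": [0.0105,-0.029,0],"twist": 0}]'

```text
time: 8.9
tool_pos: [446.5, -99.9, 340.0]
tcp_rot: [-3.14, 0.001, 0.337]
contact_force: [0.2, -0.3, -5.0]
grip_width: 61.9
```

Request:
play_rows --commands '[{"offset": [0.0105,-0.029,0],"twist": 0},{"offset": [0.0105,-0.029,0],"twist": 0},{"offset": [0.0105,-0.029,0],"twist": 0},{"offset": [0.0105,-0.029,0],"twist": 0},{"offset": [0.0105,-0.029,0],"twist": 0}]'

```text
time: 9.4
tool_pos: [447.8, 54.4, 340.1]
tcp_rot: [-3.141, 0.001, 0.338]
contact_force: [0.4, -1.2, -5.0]
grip_width: 61.6
```

Request:
play_rows --commands '[{"offset": [0.0105,-0.029,0],"twist": 0},{"offset": [0.0105,-0.029,0],"twist": 0},{"offset": [0.0105,-0.029,0],"twist": 0},{"offset": [0.0105,-0.029,0],"twist": 0},{"offset": [0.0105,-0.029,0],"twist": 0}]'

```text
time: 9.9
tool_pos: [449.1, 208.5, 340.0]
tcp_rot: [-3.141, 0.002, 0.338]
contact_force: [1.2, -0.6, -4.6]
grip_width: 61.4
```

Request:
play_rows --commands '[{"offset": [0.0105,-0.029,0],"twist": 0},{"offset": [0.0085,-0.024,0],"twist": 0},{"offset": [0.004,-0.012,0],"twist": 0},{"offset": [0,0,0],"twist": -3},{"offset": [0,0,0],"twist": -7}]'

```text
time: 10.4
tool_pos: [449.5, 276.2, 339.9]
tcp_rot: [3.142, 0.002, 0.516]
contact_force: [0.1, -0.1, -5.3]
grip_width: 61.9
```

Request:
play_rows --commands '[{"offset": [0,0,0],"twist": -7},{"offset": [0,0,0],"twist": -7},{"offset": [0,0,0],"twist": -7},{"offset": [0,0,0],"twist": -7},{"offset": [0,0,0],"twist": -7}]'

```text
time: 10.9
tool_pos: [449.7, 275.5, 340.1]
tcp_rot: [-3.141, 0.001, 1.128]
contact_force: [0.0, 0.5, -5.0]
grip_width: 61.6
```

Request:
play_rows --commands '[{"offset": [0,0,0],"twist": -7},{"offset": [0,0,0],"twist": -7},{"offset": [0,0,0],"twist": -7},{"offset": [0,0,0],"twist": -7},{"offset": [0,0,0],"twist": -7}]'

```text
time: 11.4
tool_pos: [449.7, 275.5, 340.1]
tcp_rot: [-3.14, 0.001, 1.739]
contact_force: [0.5, -0.1, -4.3]
grip_width: 61.6
```

Request:
play_rows --commands '[{"offset": [0,0,0],"twist": -4},{"offset": [0,0,0],"twist": -2.3},{"offset": [0,0,0],"twist": 0},{"offset": [0,0,0],"twist": 0}]'

```text
time: 11.8
tool_pos: [449.8, 275.6, 340.3]
tcp_rot: [-3.141, 0.0, 1.843]
contact_force: [0.1, 0.0, -5.4]
grip_width: 61.6
```

Run:
```python
from h import *
for n in("scene","top"):cv2.imwrite(f"pics/{n}4.png",viewer.capture(n)[...,::-1])
b=cv2.imread("pics/scene4.png");cv2.imwrite("pics/c7.png",cv2.resize(b[100:280,310:480],None,fx=4,fy=3.3))
b=cv2.imread("pics/top4.png");cv2.imwrite("pics/c8.png",cv2.resize(b[180:290,50:190],None,fx=5,fy=5))
d,o=delta([452.3,301.2,268]);print(d,o["tool_pos"],o["tcp_rot"],o["grip_width"],o["contact_force"],o["time"])
```

```text
[23.97511929  9.16886377 72.45948141] [449.95106989 275.66657447 340.46914903] [-3.14104862e+00  1.95684060e-04  1.84309257e+00] 61.43006386048322 [-0.7650253  -0.55593787 -5.02712395] 11.9
```

View pics/c7.png

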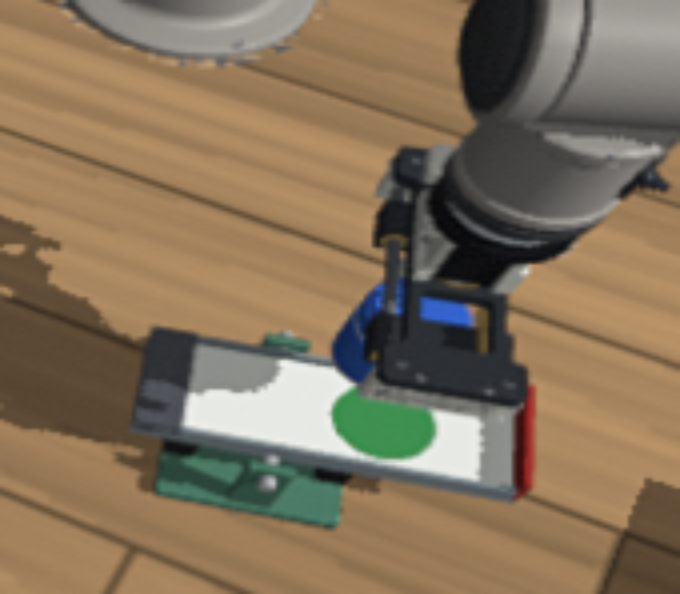

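View pics/c8.png

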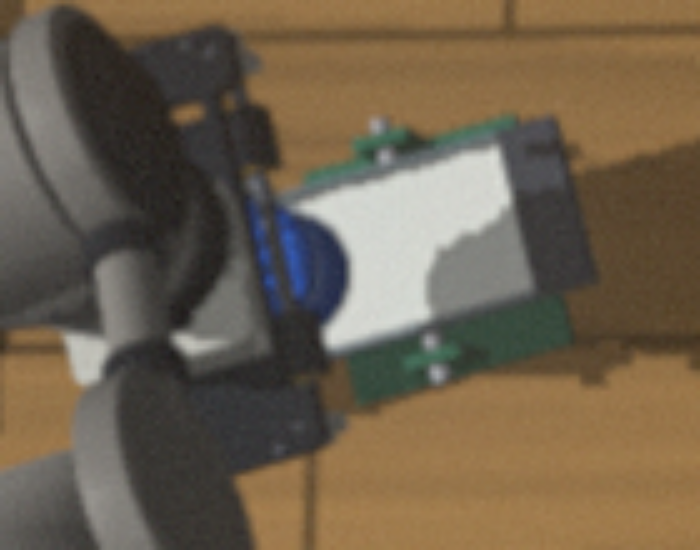

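The tin is upright and the jaws are across the tray. It is 24 mm short of the spot along x and 9 mm off in y. Correcting, then lowering.

Request:
play_rows --commands '[{"offset": [0.006,0.0025,0.0],"twist": 0},{"offset": [0.012,0.0045,0.0],"twist": 0},{"offset": [0.006,0.0022,0.01],"twist": 0},{"offset": [0,0,0.015],"twist": 0},{"offset": [0,0,0.015],"twist": 0}]'

```text
time: 12.4
tool_pos: [452.3, 302.2, 299.5]
tcp_rot: [-3.141, 0.0, 1.845]
contact_force: [-0.5, 0.1, -4.7]
grip_width: 61.3
```

Request:
play_rows --commands '[{"offset": [0,0,0.012],"twist": 0},{"offset": [0,0,0.008],"twist": 0},{"offset": [0,0,0.004],"twist": 0},{"offset": [0,0,0],"twist": 0},{"offset": [0,0,0],"twist": 0}]'

```text
time: 12.9
tool_pos: [452.7, 301.4, 277.1]
tcp_rot: [3.141, -0.0, 1.844]
contact_force: [0.2, 0.9, -4.4]
grip_width: 61.4
```

Run:
```python
from h import *
for n in("scene","top"):cv2.imwrite(f"pics/{n}5.png",viewer.capture(n)[...,::-1])
b=cv2.imread("pics/scene5.png");cv2.imwrite("pics/c9.png",cv2.resize(b[150:270,330:460],None,fx=5,fy=5))
d,o=delta([452.3,301.2,268.4]);print(d,o["tool_pos"],o["tcp_rot"],o["grip_width"],o["contact_force"],o["time"])
```

```text
[-0.08560644 -0.41217803  8.91786525] [452.66299954 301.38904776 277.31840973] [ 3.14028759e+00 -1.66804536e-04  1.84393446e+00] 61.155991669375716 [ 0.03094213 -0.28704822 -4.57616836] 13.0
```

View pics/c9.png

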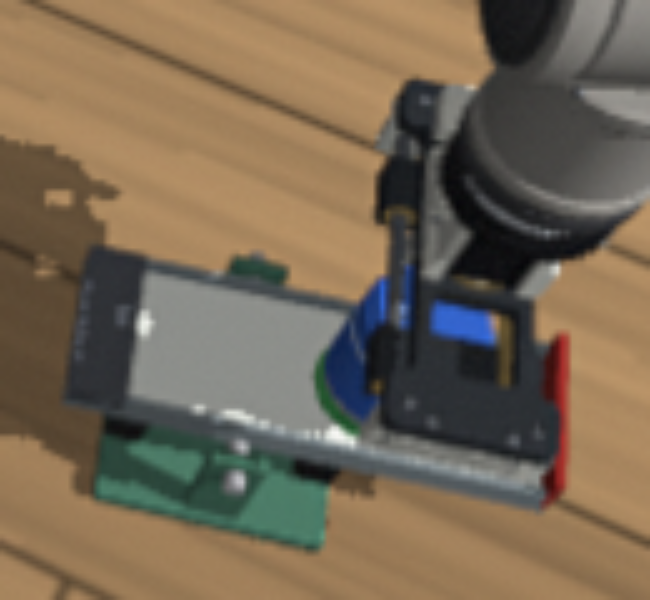

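The tin is centred over the spot, about 9 mm up. Now a slow descent.

Request:
play_rows --commands '[{"offset": [0,0,0.002],"twist": 0},{"offset": [0,0,0.002],"twist": 0},{"offset": [0,0,0.002],"twist": 0},{"offset": [0,0,0],"twist": 0}]'

```text
time: 13.4
tool_pos: [452.4, 301.2, 270.3]
tcp_rot: [-3.141, 0.0, 1.844]
contact_force: [-0.3, -0.1, -4.9]
grip_width: 61.8
```

Request:
play_rows --commands '[{"offset": [0,0,0.001],"twist": 0},{"offset": [0,0,0.001],"twist": 0},{"offset": [0,0,0],"twist": 0}]'

```text
time: 13.7
tool_pos: [452.4, 301.3, 268.6]
tcp_rot: [-3.141, 0.0, 1.844]
contact_force: [0.4, 0.7, -4.9]
grip_width: 61.4
```

Request:
play_rows --commands '[{"offset": [0,0,0.0005],"twist": 0},{"offset": [0,0,0.0005],"twist": 0},{"offset": [0,0,0],"twist": 0}]'

```text
time: 14.0
tool_pos: [452.5, 301.4, 268.1]
tcp_rot: [3.141, -0.0, 1.844]
contact_force: [-0.5, -0.4, -0.1]
grip_width: 61.5
```

Touched down: the carried load went from -4.9 to about 0 N. Releasing.

Request:
play_rows --commands '[{"offset": [0,0,0],"twist": 0},{"offset": [0,0,0],"twist": 0},{"offset": [0,0,0],"twist": 0},{"offset": [0,0,0],"twist": 0},{"offset": [0,0,0],"twist": 0}]' --jaw 0

```text
time: 14.5
tool_pos: [452.5, 301.3, 267.7]
tcp_rot: [3.141, 0.0, 1.844]
contact_force: [-0.1, -0.6, -0.9]
grip_width: 90.8
```

Request:
play_rows --commands '[{"offset": [0,0,0],"twist": 0},{"offset": [0,0,0],"twist": 0},{"offset": [0,0,0],"twist": 0},{"offset": [0,0,0],"twist": 0},{"offset": [0,0,0],"twist": 0}]'

```text
time: 15.0
tool_pos: [452.5, 301.3, 267.7]
tcp_rot: [3.142, 0.0, 1.844]
contact_force: [0.3, -0.2, -0.3]
grip_width: 91.7
```

Run:
```python
from h import *
for n in("scene","top"):cv2.imwrite(f"pics/{n}6.png",viewer.capture(n)[...,::-1])
b=cv2.imread("pics/scene6.png");cv2.imwrite("pics/c10.png",cv2.resize(b[150:270,330:460],None,fx=5,fy=5))
d,o=delta([452.3,301.2,268.4]);print(o["tool_pos"],o["grip_width"],o["contact_force"],o["time"])
```

```text
[452.46357906 301.30694868 267.67921413] 92.02427176004673 [0.29356438 0.10792749 0.00369094] 15.1
```

View pics/c10.png

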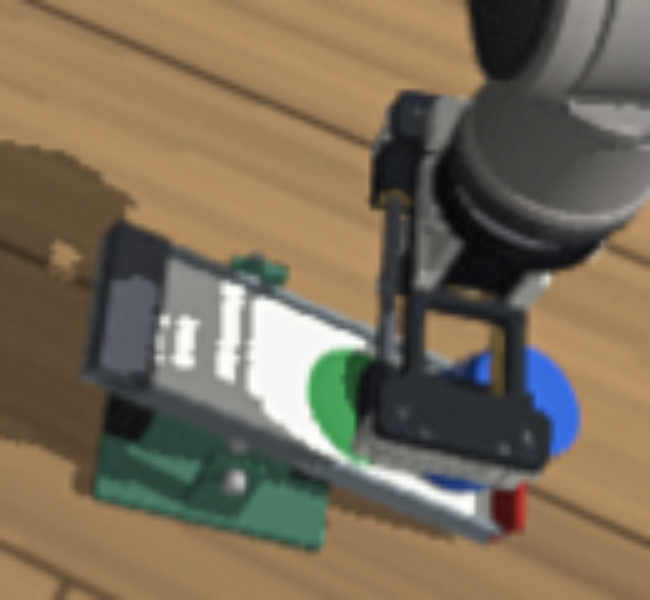

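The tray has tipped and the tin has slid to the lip (crop 530,410), still standing. Retreating straight up, then back out of view.

Request:
play_rows --commands '[{"offset": [0,0,-0.01],"twist": 0},{"offset": [0,0,-0.02],"twist": 0},{"offset": [0,0,-0.03],"twist": 0},{"offset": [0,0,-0.03],"twist": 0},{"offset": [0,0,-0.03],"twist": 0}]'

```text
time: 15.6
tool_pos: [452.3, 301.2, 389.7]
tcp_rot: [3.141, -0.0, 1.844]
contact_force: [-0.3, -0.2, 0.8]
grip_width: 91.6
```

Request:
play_rows --commands '[{"offset": [-0.03,0,-0.02],"twist": 0},{"offset": [-0.04,0,0],"twist": 0},{"offset": [-0.04,0,0],"twist": 0},{"offset": [-0.04,0,0],"twist": 0},{"offset": [-0.04,0,0],"twist": 0}]'

```text
time: 16.1
tool_pos: [503.7, 116.9, 408.7]
tcp_rot: [3.14, 0.0, 1.844]
contact_force: [0.1, 0.8, -0.2]
grip_width: 92.1
```

Request:
play_rows --commands '[{"offset": [-0.04,0,0],"twist": 0},{"offset": [-0.04,0,0],"twist": 0},{"offset": [0,0,0],"twist": 0},{"offset": [0,0,0],"twist": 0},{"offset": [0,0,0],"twist": 0}]'

```text
time: 16.6
tool_pos: [525.0, 42.2, 408.1]
tcp_rot: [3.141, -0.0, 1.845]
contact_force: [-0.2, 0.2, -1.0]
grip_width: 92.3
```

Run:
```python
from h import *
for n in("scene","top"):cv2.imwrite(f"pics/{n}7.png",viewer.capture(n)[...,::-1])
b=cv2.imread("pics/scene7.png");cv2.imwrite("pics/c11.png",cv2.resize(b[150:270,330:460],None,fx=5,fy=5))
d,o=delta([0,0,0]);print(o["tool_pos"],o["contact_force"],o["time"])
```

```text
[524.98095195  42.58196828 407.96722265] [ 0.47101645 -0.34271358 -0.15131386] 16.7
```

View pics/c11.png

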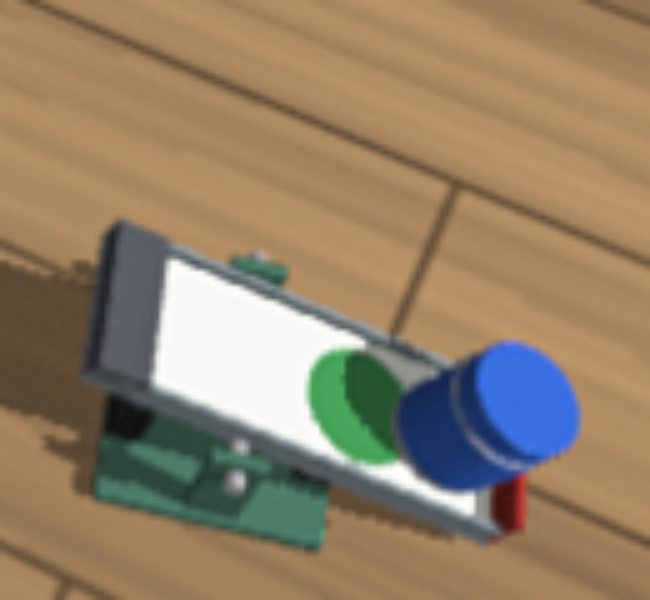

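View pics/top7.png

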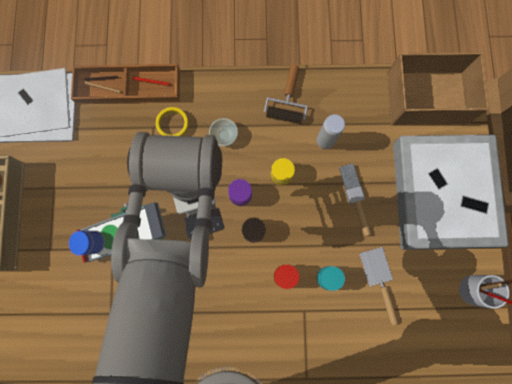

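View pics/scene7.png

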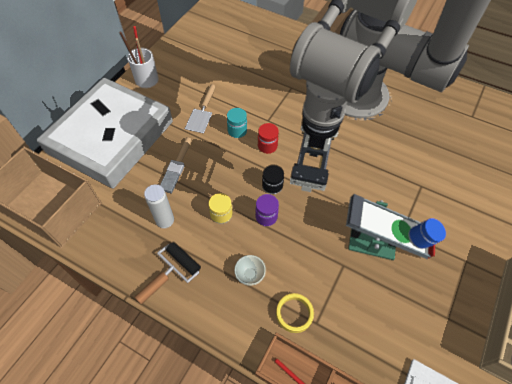

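The tin stands square on the lowered tray at the red lip (scene 425,233). Every bystander is at its starting pixel, and the arm is clear.

Run:
```python
from plant import ticket
print(ticket.close_job())
```

```text
the job is handed in; nothing more can be done
None
```

The blue tin's lid is fully home and the tin is standing in the tipped tray against the red lip. I handed the job in at about 16.7 s of the 48 s allowed; the hand-in gives no verdict.

- **Lid:** I pressed it down with closed fingertips until it stopped at 65 mm, where the force rose to about 23 N with no further travel. The picture then showed only the thin closed seam.
- **Placing:** I gripped the body and carried the tin upright to the green spot. I lowered it until the carried weight went from 4.9 N to about 0, then opened the jaws, and the tray tipped.
- **Last checks:** The final pictures show the tin square on the floor at the lip. The other things are at their starting pixels, judged by eye. The arm is clear and the wrist force is near zero. I did not measure the tray angle numerically.
- **Off plan:** The carry stopped about 25 mm short of the spot, and I corrected that before lowering. No check disagreed.

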